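# Trip the pawl of a ratchet jack with its release bar and let the load down

## Task

The little ratchet jack beside the mitre saw stands raised with the aluminium hold-down block on its saddle. Take the release bar by its wooden handle, slip its steel rod into the channel under the jack's release lever and lift the lever gently until you feel the pawl come up against its stop, then hold it there without forcing it until the load has sunk by its own weight and the saddle sits fully down on the collar. Let the lever drop back, draw the bar out and lay it flat on the bench; keep the gripper off the jack and its load, and leave the marker and the offcuts where they lie.

Things in the scene. Friction and masses are not known exactly. Their poses are not given: they have to be found in the camera images.
- stand: Ratchet jack: grey cast stand bolted to the bench, immovable. Origin: on the bench under the post's axis; z up; its -x side is the front, where the release channel sticks out towards the robot. In its frame (mm): base plate x -84..56, y -55..55, 8 thick; guide and collar x -22..19, y -20..20, collar top z 140.
- channel_mouth (a point): Centre of the free mouth of the release channel under the lever: stand x -86, y 0, z 80.4 mm; its x axis points inward. The mouth is 24 mm wide (y) between two 4 mm cheek plates and 22 mm high, from the channel floor (z 69, ends at x -40) to the lever's roller (z 91.8). Cheeks run from z 64 to 95 at the mouth, rising to 138 at x -52; open on top.
- release_lever: Dark steel lever between the cheeks. Origin: on its pin, along the stand's y at x -25, z 122 mm; it slopes forward and down to the roller. Lifted, it first moves loosely (about 0.5 N) for 1 to 17 mm at the roller, a slack set by a screw that differs from jack to jack and cannot be seen; then it takes the pawl along (2 to 4 N, changing as the nose leaves the teeth). Let go, it drops back.
- lever_tip (a point): Centre of the free-turning cross roller (12.4 mm diameter, 18 mm wide along y) on the lever's outer end, 52 mm from the pin: at rest at x -71, y 0, z 98 mm in the stand's frame, underside z 91.8. After the slack, about 8 mm more lift clears the pawl from the teeth and about 10 mm more brings it against its hard stop; over 8 N there strains it.
- post: Square toothed post with the saddle plate (64 x 114 x 8 mm, 5 mm rim) that carries the block. Origin: on its axis, 148 mm below the saddle's top, so its z is how far the saddle is raised: 0 when fully down on the collar, 40 to 70 mm at the start. Teeth 14 mm apart. With the pawl held clear it sinks by itself, damped, at 12 to 26 mm/s; with the pawl let go it catches on the next tooth.
- hold_down_block: The load: bevelled aluminium block 50 x 100 x 40 mm with a black bolt head on top, 0.3 to 0.6 kg, standing loose in the saddle (3 mm play to the rim). Origin: centre of its underside.
- release_bar: Release bar lying on the bench, 0.11 kg: square wooden handle 84 x 28 x 28 mm, brass ferrule 22 mm in diameter (x 41..51 mm), straight steel rod 8 mm in diameter. Origin: middle of the handle, on its underside; x along the bar to the rod's tip, z up as it lies. Handle x -42..42 mm; axis of rod and handle at z 14 mm; rod ends at x 105 mm. Centre of mass near x 20 mm.
- bar_tip (a point): Very end of the steel rod, on its axis (105 mm from the middle of the handle).
- marker: Bystander: red and white marker pen 135 mm long, 16 mm thick, loose. Origin: centre of its underside.
- long_offcut: Bystander: white-faced board offcut 60 x 115 x 16 mm, loose. Origin: centre of its underside.
- small_offcut: Bystander: white-faced board offcut 40 x 45 x 19 mm, loose. Origin: centre of its underside.
Things that resemble listed ones, but are neither listed nor needed, are in the scene too. Of the things that look like the hold_down_block, the larger one is meant.

How it is judged:
On the way, in this order (a step that is already met when the one before it is completed fails the run):
1. the release bar is picked up off the bench (height (world z) of release_bar above 0.04 m and contact force between the fingers and release_bar above 0.5 N), for 0.2 s.
2. with the load still up, the bar lifts the lever and the freed load starts to sink (contact force between release_bar and release_lever above 0.3 N and z of lever_tip in the frame of stand above 0.103 m and linear speed of post above 0.006 m/s and z of post in the frame of stand above 0.012 m), for 0.2 s.
3. the load has sunk and the saddle sits fully down (z of post in the frame of stand below 0.0025 m), for 0.2 s.
At the end, for the whole second after the job is handed in: The saddle sits on the collar (raised under 2.5 mm), the lever has dropped back (roller centre under 100.5 mm), the block is upright in the saddle (within 8 mm, 0.1 rad), and the bar lies still and flat on the bench (handle underside under 12 mm, tip under 21 mm), clear of the jack (z of post in the frame of stand below 0.0025 m and z of lever_tip in the frame of stand below 0.1005 m and horizontal distance between hold_down_block and post below 0.008 m and angle between hold_down_block's own z axis and vertical below 0.1 rad and height (world z) of bar_tip below 0.021 m and height (world z) of release_bar below 0.012 m and linear speed of release_bar below 0.02 m/s and not (contact force between release_bar and stand above 0.1 N)); the robot touches nothing.
It fails at once if the lever is forced: the bar presses on it with over 8 N (contact force between release_bar and release_lever above 8 N).
It fails at once if the bar is jammed against the jack with over 25 N (contact force between release_bar and stand above 25 N).
It fails at once if the gripper itself works on the jack, its saddle or its load (contact force between the fingers and stand above 2 N or contact force between the fingers and post above 1 N or contact force between the fingers and hold_down_block above 1 N).
It fails at once if the load tips or leaves the saddle (angle between hold_down_block's own z axis and vertical above 0.15 rad or horizontal distance between hold_down_block and post above 0.02 m).
It fails at once if a bystander is pushed away (distance of any of marker, long_offcut, small_offcut from where it was at the start of the episode above 0.02 m).
It also fails if it takes over 67 s, if anything falls off the work surface, if the arm or the gripper's body presses on something with over 40 N, if the wrist force passes 120 N, or if a joint passes its speed limit or range.

## Robot

A 6-joint arm with a two-finger parallel gripper is mounted at the origin on a cart in front of the work surface, level with it; the furniture and walls round the work are solid. World frame = base frame: x ahead of the robot, y to its left, z up, the work surface at z = 0. Lengths are in m, angles in rad, forces in N, time in s.
With the tool pointing down it reaches from about 0.3 to 0.95 m from the base axis. Payload 3.1 kg.
Tool frame: the origin (TCP) lies midway between the tips of the shut fingers; the grasp point (between the pads) lies 19 mm behind it; z points along the fingers, y is the line along which they close (so a half turn about z gives the same grasp; the last joint's range is limited). The gripper opens to 85 mm and grips with 20 to 120 N. Pads are 22 mm wide; open, the fingers measure 114 mm over their backs; the gripper's body (76 mm by 85 mm) begins 54 mm behind the grasp point. The pads swing forward as they close: fully open they stand 13 mm farther back than shut.
Start: joints at [1.18, 0.308, 1.634, -0, 1.2, -0.07], TCP at [0.197, 0.593, 0.231] pointing down, gripper open.
Joint ranges: [-3.06, 3.06], [-0.79, 1.96], [0.05, 2.63], [-1.19, 4.34], [0.05, 2.64], [-2.94, 2.94]. Speed limits (rad/s): [2.79, 2.79, 3.14, 3.14, 3.14, 3.14].

## Interface

Orientations are given as a rotation vector (axis times angle).
In Python, from station import manip gives the robot as it stands.
- The arm moves only by the tool drive_tool, never from a script. Its argument "rows" is a list of rows, each an object with "dp": the shift along the tool's x, y, z in cm, a list of three; "angular": the turn, a rotation vector about the tool's x, y, z in degrees, a list of three; "grip": the finger opening in cm, from 0 to 8.54. In form: [{"dp": [tx, ty, tz], "angular": [ax, ay, az], "grip": grip}, ...]. A call has 1 to 20 rows; each row is the pose to reach, as a shift and turn from the pose commanded when the call began, along the tool's axes at that moment; what a row does not reach only later rows make up. A row lasts 1/12 s, in which the tool goes at most 41.7 mm and 7.16 degrees, less where a joint would pass 70% of its speed; a pose out of reach is approached as far as the arm can. A call with a gripper value outside its range is refused whole. The fingers move at their own pace and stop on an object; the grip force is fixed at half the most. Time passes only in rows, so rows that repeat a pose let the fingers close. It gives the time, the measured TCP pose, the force, the opening and the grip force at its end, in the units of the state.
- manip.observe(): the state, without advancing time (a new reading comes with each control period).
- manip.capture(name): name is "scene" or "top" or "wrist"; returns a dict with "frame" (420x560x3 uint8, red, green, blue), "fx", "fy", "cx", "cy" (pixels), "R" (3x3) and "t" (3): a world point X has camera coordinates R X + t. Camera axes: x right, y down, z forward; pixel columns grow to the right and rows downward; lengths in m; the calibration is good to about 2 mm. A picture is of the moment at which its call begins. There is no depth.
- manip.job_done(): hands the job in; it is judged then, once.
The state is a dict: "time_s": time; "joints": joint angles; "joint_vel": joint speeds; "tau": joint torques, N m; "eef_pos": TCP position; "tool_rot": TCP orientation; "wrist_force": force on the tool from outside, world axes, zero at the start; "ft_torque": the same for the moment, N m; "width": finger opening in m; "grip_force": force on a finger pad.
Only numpy, scipy, OpenCV 4.12 (cv2) and the standard library are available. Lean on these libraries where they do the work, as an engineer would, in place of code of your own. Each camera call takes 0.05 s, during which the arm holds its last target. There are 200 camera calls.

## Working session

There is one attempt and no reset: what is moved stays moved. The work goes in short steps, Python scripts to look and compute and a tool call to move; the robot and the scene stay as the last step left them, time stands still between calls to the robot, and variables do not carry over. Pictures are saved under pics/ and viewed, at most 10 in all, crops included, and the job is handed in when it is done.

Besides the shell and the picture viewer there is one more tool, called after "Emit:" by a JSON object that holds its "name" and its "arguments", one argument or row to a line. drive_tool: Moves the arm, as the interface text tells. Its arguments: {"type":"object","properties":{"rows":{"type":"array"}},"required":["rows"]}

```bash
mkdir -p pics
cat > h.py <<'E'
import numpy as np, cv2, pickle
from station import manip
from scipy.spatial.transform import Rotation as Ro
def snap(n,tag):
    c=manip.capture(n); cv2.imwrite(f'pics/{tag}.png',cv2.cvtColor(c['frame'],cv2.COLOR_RGB2BGR)); pickle.dump(c,open(f'{tag}.pkl','wb')); return c
def ray(tag,u,v,z):
    c=pickle.load(open(f'{tag}.pkl','rb')); R=np.array(c['R']);t=np.array(c['t'])
    d=R.T@np.array([(u-c['cx'])/c['fx'],(v-c['cy'])/c['fy'],1]); o=-R.T@t
    return o+d*(z-o[2])/d[2]
def proj(tag,X):
    c=pickle.load(open(f'{tag}.pkl','rb')); p=np.array(c['R'])@np.array(X)+np.array(c['t'])
    return np.array([c['fx']*p[0]/p[2]+c['cx'],c['fy']*p[1]/p[2]+c['cy']])
def dp(target,zrot=None):
    s=manip.observe(); R=Ro.from_rotvec(s['tool_rot']).as_matrix()
    return R.T@(np.array(target)-s['eef_pos'])*100
E
python3 - <<'E'
from h import *
for n in('scene','top'):
    c=snap(n,n+'0'); print(n,c['fx'],c['cx'],c['cy'],-np.array(c['R']).T@c['t'])
a=cv2.imread('pics/scene0.png');b=cv2.imread('pics/top0.png')
cv2.imwrite('pics/s.png',cv2.resize(a,(784,588)));cv2.imwrite('pics/t.png',cv2.resize(b,(784,588)))
s=manip.observe();print(s);print(Ro.from_rotvec(s['tool_rot']).as_matrix())
E
```

```text
scene 425.7596678554781 284.6145453233917 210.35381759048184 [ 0.04722718 -0.64970462  0.76712088]
top 540.8058814154649 285.3855510550394 201.2466807673844 [ 0.39845474 -0.30834854  1.13291025]
{'time_s': 0.1, 'joints': array([ 1.18029510e+00,  3.08925293e-01,  1.63509804e+00,  2.11395280e-05,
        1.19968437e+00, -6.97420645e-02]), 'joint_vel': array([-9.03666842e-04,  6.95836693e-05, -4.09589432e-03, -2.67507942e-04,
        8.71855616e-04,  4.37575639e-04]), 'tau': array([ 4.94431981e-05, -4.16400218e+01, -2.77648365e+01, -1.10637070e-04,
        3.87048698e-03, -9.73566721e-07]), 'eef_pos': array([0.196809  , 0.59240246, 0.23013885]), 'tool_rot': array([-0.50162167, -3.10077704,  0.00322715]), 'wrist_force': array([-0.22413108,  0.15922017, -0.67379442]), 'ft_torque': array([ 0.01486184, -0.01517865, -0.00366113]), 'grip_force': 0.0, 'width': 0.08534221245132152}
[[-9.48993847e-01  3.15293516e-01 -8.23312361e-04]
 [ 3.15294547e-01  9.48991861e-01 -1.94831952e-03]
 [ 1.67024217e-04 -2.10852913e-03 -9.99997763e-01]]
```

View pics/s.png

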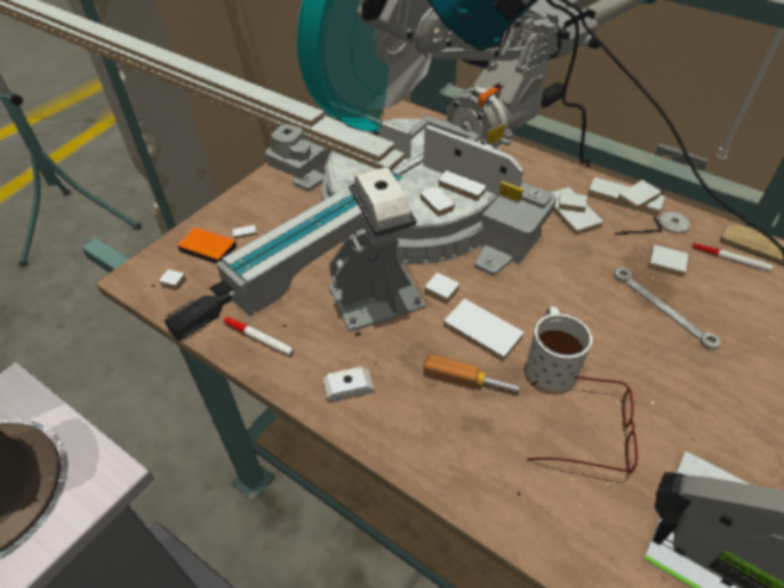

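View pics/t.png

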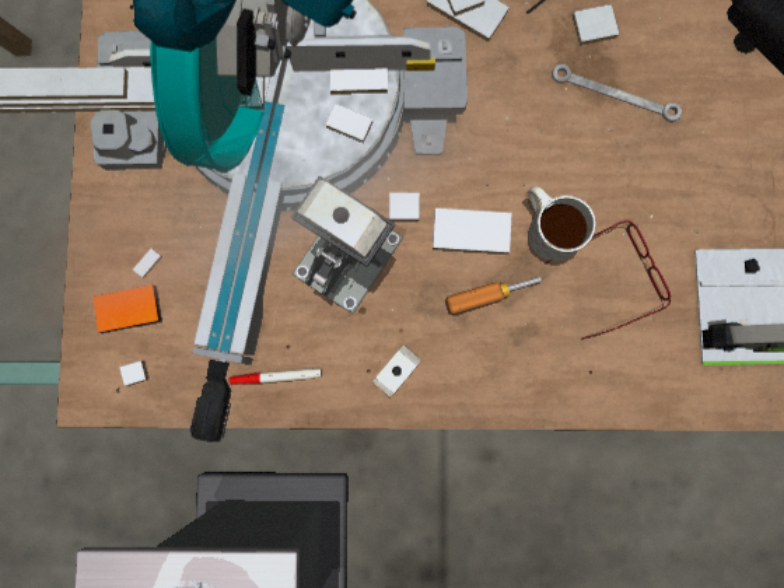

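The top view shows the bar (zoomed px ~490,295), the jack (~345,250) and its channel facing down-left. I'll crop in closer.

Run:
```python
from h import *
b=cv2.imread('pics/top0.png')
# native crop x 200..400,y 120..270 ->x4
cv2.imwrite('pics/tc.png',cv2.resize(b[115:260,200:395],None,fx=4,fy=4,interpolation=cv2.INTER_CUBIC))
for u,v in((0,0),(560,420)): print(ray('top0',u,v,0))
```

```text
[0.98868587 0.32732233 0.        ]
[ 0.10165577 -0.86086458  0.        ]
```

View pics/tc.png

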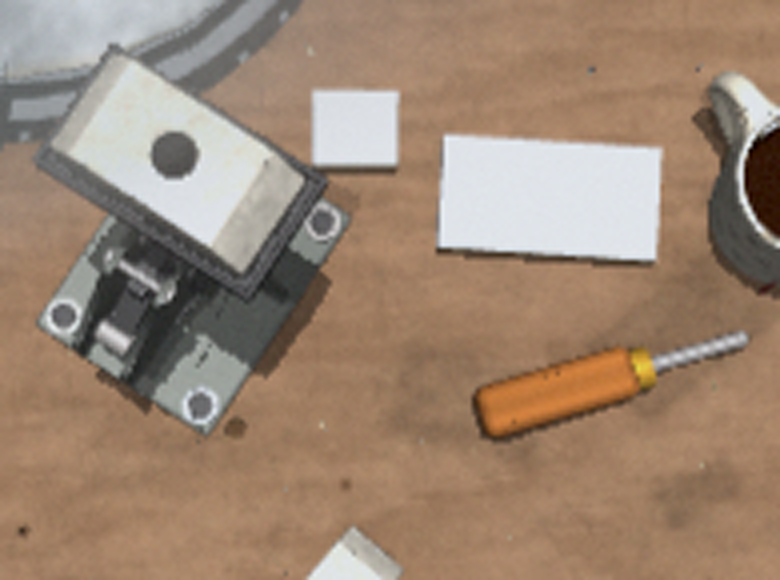

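Crop pixels: base-plate corners are (38,322), (208,436) and (350,215). The roller is at about (116,335). The bar runs from the handle end (482,412) to the rod tip (745,338).

Run:
```python
from h import *
from scipy.optimize import least_squares
def fit(P,x0):
    def w(p,X): c,s=np.cos(p[2]),np.sin(p[2]); return [p[0]+c*X[0]-s*X[1],p[1]+s*X[0]+c*X[1],X[2]]
    f=lambda p:np.concatenate([proj('top0',w(p,X))-[200+u/4,115+v/4] for X,(u,v) in P])
    r=least_squares(f,x0,loss='soft_l1'); print(r.x,np.degrees(r.x[2])); print(r.fun.reshape(-1,2).round(2).tolist()); return r.x,w
P=[([-.084,.055,.008],(38,322)),([-.084,-.055,.008],(208,436)),([.056,-.055,.008],(350,215)),([-.071,0,.102],(116,335))]
p,w=fit(P,[.45,-.22,-.57])
print('tipmouth',w(p,[-.086,0,.08]))
b,w=fit([([-.042,0,.020],(482,410)),([.105,0,.014],(746,338)),([.041,.014,.025],(632,349)),([.041,-.014,.02],(643,388)),([.051,0,.02],(654,366)),([-.042,-.014,.02],(490,438)),([-.042,.014,.025],(476,389))],[.38,-.44,-1.3])
print('grasp',w(b,[.025,0,.014]))
np.save('fit.npy',[p,b])
```

```text
[ 0.59315359 -0.23708385 -0.56893816] -32.597755387004746
[[-1.16, 0.17], [0.13, 0.02], [1.01, -0.24], [-0.07, 0.02]]
tipmouth [np.float64(0.5207008701031924), np.float64(-0.19075240332791515), 0.08]
[ 0.51590095 -0.42032157 -1.29163964] -74.00550012707313
[[-0.04, 0.76], [1.44, 0.01], [-0.68, -1.57], [0.14, 1.91], [0.07, -0.36], [-0.15, 0.27], [-0.28, -0.73]]
grasp [np.float64(0.5227895790585741), np.float64(-0.44435377698020906), 0.014]
```

Emit:
{"name": "drive_tool", "arguments": {
  "rows": [
    {"dp": [-17, -19, -14], "angular": [0, 0, 10], "grip": 8.5},
    {"dp": [-17, -19, -14], "angular": [0, 0, 10], "grip": 8.5},
    {"dp": [-17, -19, -14], "angular": [0, 0, 20], "grip": 8.5},
    {"dp": [-17, -19, -14], "angular": [0, 0, 20], "grip": 8.5},
    {"dp": [-34, -38, -15], "angular": [0, 0, 30], "grip": 8.5},
    {"dp": [-34, -38, -15], "angular": [0, 0, 30], "grip": 8.5},
    {"dp": [-34, -38, -15], "angular": [0, 0, 40], "grip": 8.5},
    {"dp": [-34, -38, -15], "angular": [0, 0, 40], "grip": 8.5},
    {"dp": [-34, -38, -15], "angular": [0, 0, 50], "grip": 8.5},
    {"dp": [-34, -38, -15], "angular": [0, 0, 55.6], "grip": 8.5},
    {"dp": [-34, -38, -15], "angular": [0, 0, 55.6], "grip": 8.5},
    {"dp": [-34, -38, -15], "angular": [0, 0, 55.6], "grip": 8.5},
    {"dp": [-34, -38, -15], "angular": [0, 0, 55.6], "grip": 8.5},
    {"dp": [-63.6, -88.1, -13], "angular": [0, 0, 55.6], "grip": 8.5},
    {"dp": [-63.6, -88.1, -13], "angular": [0, 0, 55.6], "grip": 8.5},
    {"dp": [-63.6, -88.1, -13], "angular": [0, 0, 55.6], "grip": 8.5},
    {"dp": [-63.6, -88.1, -13], "angular": [0, 0, 55.6], "grip": 8.5},
    {"dp": [-63.6, -88.1, -13], "angular": [0, 0, 55.6], "grip": 8.5},
    {"dp": [-63.6, -88.1, -13], "angular": [0, 0, 55.6], "grip": 8.5},
    {"dp": [-63.6, -88.1, -13], "angular": [0, 0, 55.6], "grip": 8.5}
  ]
}}

```text
time_s: 1.77
eef_pos: [0.4611, -0.1617, 0.3708]
tool_rot: [-1.891, -2.508, -0.0]
wrist_force: [0.9, -0.4, -0.1]
width: 0.0852
grip_force: 0.0
```

Run:
```python
from h import *
s=manip.observe();print(s['eef_pos'],s['joints']);print(Ro.from_rotvec(s['tool_rot']).as_matrix().round(3));print(dp([.523,-.444,.2]))
p,b=np.load('fit.npy')
def w(p,X): c,s=np.cos(p[2]),np.sin(p[2]); return [p[0]+c*X[0]-s*X[1],p[1]+s*X[0]+c*X[1],X[2]]
for n,q,X in(('FL',p,[-.084,.055,.008]),('FR',p,[-.084,-.055,.008]),('BR',p,[.056,-.055,.008]),('tip',b,[.105,0,.014]),('end',b,[-.042,0,.014])): print(n,(proj('scene0',w(q,X))*1.4).round(1))
```

```text
[ 0.46113612 -0.16169216  0.37082504] [-4.26536829e-01 -6.21589743e-02  1.76817924e+00  2.42461499e-04
  1.43593519e+00 -7.05594624e-01]
[[-0.275  0.961 -0.   ]
 [ 0.961  0.275  0.   ]
 [ 0.    -0.    -1.   ]]
[-28.84992796  -1.82610312  17.07066195]
FL [326.8 284.4]
FR [347.6 330.4]
BR [426.4 305.6]
tip [519.6 391.6]
end [424.7 364.9]
```

Emit:
{"name": "drive_tool", "arguments": {
  "rows": [
    {"dp": [-28.8, -1.8, 0], "angular": [0, 0, 0], "grip": 8.5},
    {"dp": [-28.8, -1.8, 0], "angular": [0, 0, 0], "grip": 8.5},
    {"dp": [-28.8, -1.8, 0], "angular": [0, 0, 0], "grip": 8.5},
    {"dp": [-28.8, -1.8, 0], "angular": [0, 0, 0], "grip": 8.5},
    {"dp": [-28.8, -1.8, 0], "angular": [0, 0, 0], "grip": 8.5},
    {"dp": [-28.8, -1.8, 0], "angular": [0, 0, 0], "grip": 8.5},
    {"dp": [-28.8, -1.8, 17], "angular": [0, 0, 0], "grip": 8.5},
    {"dp": [-28.8, -1.8, 17], "angular": [0, 0, 0], "grip": 8.5},
    {"dp": [-28.8, -1.8, 17], "angular": [0, 0, 0], "grip": 8.5},
    {"dp": [-28.8, -1.8, 17], "angular": [0, 0, 0], "grip": 8.5},
    {"dp": [-28.8, -1.8, 17], "angular": [0, 0, 0], "grip": 8.5},
    {"dp": [-28.8, -1.8, 17], "angular": [0, 0, 0], "grip": 8.5},
    {"dp": [-28.8, -1.8, 17], "angular": [0, 0, 0], "grip": 8.5}
  ]
}}

```text
time_s: 2.85
eef_pos: [0.524, -0.4414, 0.202]
tool_rot: [1.89, 2.509, 0.0]
wrist_force: [0.1, -1.0, 0.6]
width: 0.0846
grip_force: 0.0
```

Run:
```python
from h import *
c=snap('wrist','w1'); print(manip.observe()['eef_pos'])
p,b=np.load('fit.npy')
def w(p,X): c,s=np.cos(p[2]),np.sin(p[2]); return [p[0]+c*X[0]-s*X[1],p[1]+s*X[0]+c*X[1],X[2]]
a=cv2.imread('pics/w1.png')
for X in([.105,0,.014],[-.042,0,.028],[.042,0,.028],[.025,0,.028]):
    q=proj('w1',w(b,X)); print(X,q); cv2.circle(a,tuple(int(round(t)) for t in q),2,(0,255,0),-1)
cv2.imwrite('pics/w1b.png',cv2.resize(a,(784,588)))
```

```text
[ 0.52503581 -0.44219567  0.20423018]
[0.105, 0, 0.014] [273.60245294 257.93266095]
[-0.042, 0, 0.028] [273.18090506 132.6946922 ]
[0.042, 0, 0.028] [273.3905401  211.09598755]
[0.025, 0, 0.028] [273.35051944 196.12867944]
```

View pics/w1b.png

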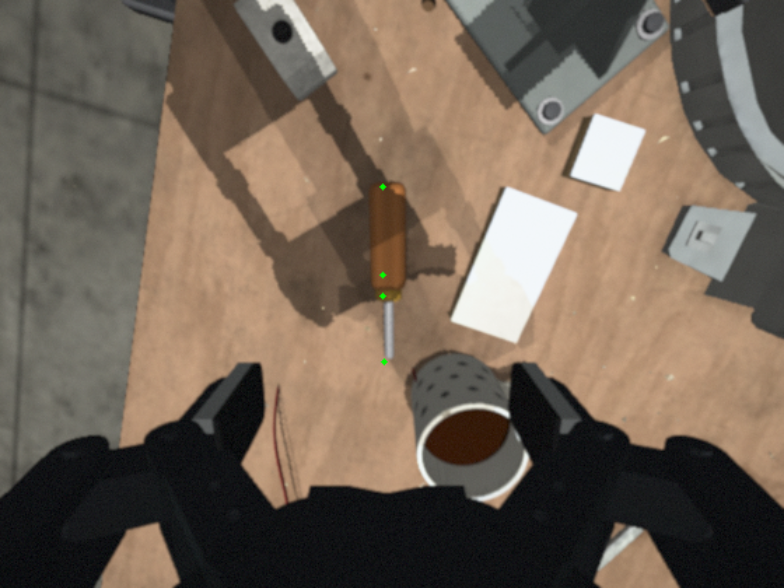

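The bar sits about 3 px (roughly 3 mm) to the +x side of the prediction, and its yaw is right. The mug is beyond the rod's tip, so I'll check clearance.

Run:
```python
from h import *
for z in(.09,.1): print(ray('top0',563/1.4,228/1.4,z),ray('top0',594/1.4,228/1.4,z),ray('w1',470/1.4,453/1.4,z))
s=manip.observe();print(s['eef_pos'],dp([.5255,-.4435,.004]))
```

```text
[ 0.60751052 -0.5360328   0.09      ] [ 0.60770848 -0.57945823  0.09      ] [ 0.61480211 -0.53884584  0.09      ]
[ 0.60550598 -0.53384964  0.1       ] [ 0.60570204 -0.57685868  0.1       ] [ 0.61047518 -0.53233404  0.1       ]
[ 0.52503581 -0.44219567  0.20423018] [-0.0697338  -0.03633    20.02334178]
```

Emit:
{"name": "drive_tool", "arguments": {
  "rows": [
    {"dp": [0, 0, 4], "angular": [0, 0, 0], "grip": 5},
    {"dp": [0, 0, 8], "angular": [0, 0, 0], "grip": 5},
    {"dp": [0, 0, 11], "angular": [0, 0, 0], "grip": 5},
    {"dp": [0, 0, 14], "angular": [0, 0, 0], "grip": 5},
    {"dp": [0, 0, 16.5], "angular": [0, 0, 0], "grip": 5},
    {"dp": [0, 0, 18], "angular": [0, 0, 0], "grip": 5},
    {"dp": [0, 0, 19], "angular": [0, 0, 0], "grip": 5},
    {"dp": [0, 0, 19.6], "angular": [0, 0, 0], "grip": 5},
    {"dp": [0, 0, 19.8], "angular": [0, 0, 0], "grip": 5},
    {"dp": [0, 0, 19.8], "angular": [0, 0, 0], "grip": 5},
    {"dp": [0, 0, 19.8], "angular": [0, 0, 0], "grip": 2},
    {"dp": [0, 0, 19.8], "angular": [0, 0, 0], "grip": 2},
    {"dp": [0, 0, 19.8], "angular": [0, 0, 0], "grip": 2},
    {"dp": [0, 0, 19.8], "angular": [0, 0, 0], "grip": 2},
    {"dp": [0, 0, 19.8], "angular": [0, 0, 0], "grip": 1},
    {"dp": [0, 0, 19.8], "angular": [0, 0, 0], "grip": 1},
    {"dp": [0, 0, 19.8], "angular": [0, 0, 0], "grip": 1},
    {"dp": [0, 0, 19.8], "angular": [0, 0, 0], "grip": 1}
  ]
}}

```text
time_s: 4.4
eef_pos: [0.5249, -0.4427, 0.0053]
tool_rot: [1.888, 2.507, -0.001]
wrist_force: [-0.1, -0.2, 5.4]
width: 0.0267
grip_force: 61.9
```

Gripped at 27 mm. I'll lift it clear and measure the bar in the hand.

Emit:
{"name": "drive_tool", "arguments": {
  "rows": [
    {"dp": [0, 0, -1], "angular": [0, 0, 0], "grip": 1},
    {"dp": [0, 0, -3], "angular": [0, 0, 0], "grip": 1},
    {"dp": [0, 0, -7], "angular": [0, 0, 0], "grip": 1},
    {"dp": [0, 0, -11], "angular": [0, 0, 0], "grip": 1},
    {"dp": [0, 0, -15], "angular": [0, 0, 0], "grip": 1},
    {"dp": [0, 0, -19], "angular": [0, 0, 0], "grip": 1},
    {"dp": [0, 0, -23], "angular": [0, 0, 0], "grip": 1},
    {"dp": [0, 0, -27], "angular": [0, 0, 0], "grip": 1},
    {"dp": [0, 0, -31], "angular": [0, 0, 0], "grip": 1},
    {"dp": [0, 0, -33], "angular": [0, 0, 0], "grip": 1},
    {"dp": [0, 0, -33], "angular": [0, 0, 0], "grip": 1},
    {"dp": [0, 0, -33], "angular": [0, 0, 0], "grip": 1}
  ]
}}

```text
time_s: 5.4
eef_pos: [0.5239, -0.4416, 0.3351]
tool_rot: [1.888, 2.507, -0.001]
wrist_force: [-0.5, 1.0, -1.7]
width: 0.027
grip_force: 61.2
```

Run:
```python
from h import *
for u,v in((250,355),(275,190),(252,350)):
  for z in(.05,.1): print(u,v,z,ray('top0',u/1.4,v/1.4,z))
s=manip.observe();print(s['eef_pos'],s['wrist_force'],s['width'],s['joints'])
x,y=.593154-.195*.8425,-.237084+.195*.5387
print(x,y,dp([x,y,.33]))
```

```text
250 355 0.05 [ 0.42948252 -0.09483936  0.05      ]
250 355 0.1 [ 0.42804991 -0.10469748  0.1       ]
275 190 0.05 [ 0.67020895 -0.12436327  0.05      ]
275 190 0.1 [ 0.65766155 -0.13285822  0.1       ]
252 350 0.05 [ 0.43659242 -0.09748156  0.05      ]
252 350 0.1 [ 0.43483154 -0.10721769  0.1       ]
[ 0.52389383 -0.44159903  0.33514464] [-0.50856098  1.02214934 -1.66473236] 0.02697410421127307 [-7.63885819e-01  3.55033500e-01  1.36370763e+00 -2.46718901e-05
  1.41981775e+00 -1.04350800e+00]
0.42886649999999993 -0.13203749999999997 [32.37773608 -0.5905686   0.42829454]
```

Emit:
{"name": "drive_tool", "arguments": {
  "rows": [
    {"dp": [3, 0, 0], "angular": [0, 0, -5], "grip": 1},
    {"dp": [7, 0, 0], "angular": [0, 0, -11], "grip": 1},
    {"dp": [11, 0, 0], "angular": [0, 0, -17], "grip": 1},
    {"dp": [15, 0, 0], "angular": [0, 0, -23], "grip": 1},
    {"dp": [19, 0, 0], "angular": [0, 0, -29], "grip": 1},
    {"dp": [23, 0, 0], "angular": [0, 0, -35], "grip": 1},
    {"dp": [27, 0.4, 0], "angular": [0, 0, -40], "grip": 1},
    {"dp": [30, 0.7, 0], "angular": [0, 0, -41.4], "grip": 1},
    {"dp": [30.9, 0.7, 0], "angular": [0, 0, -41.4], "grip": 1},
    {"dp": [30.9, 0.7, 3], "angular": [0, 0, -41.4], "grip": 1},
    {"dp": [30.9, 0.7, 6], "angular": [0, 0, -41.4], "grip": 1},
    {"dp": [30.9, 0.7, 8.5], "angular": [0, 0, -41.4], "grip": 1},
    {"dp": [30.9, 0.7, 8.5], "angular": [0, 0, -41.4], "grip": 1},
    {"dp": [30.9, 0.7, 8.5], "angular": [0, 0, -41.4], "grip": 1},
    {"dp": [30.9, 0.7, 8.5], "angular": [0, 0, -41.4], "grip": 1},
    {"dp": [30.9, 0.7, 8.5], "angular": [0, 0, -41.4], "grip": 1}
  ]
}}

```text
time_s: 6.73
eef_pos: [0.4462, -0.1432, 0.2497]
tool_rot: [0.881, 3.013, -0.001]
wrist_force: [-0.0, -0.4, -1.5]
width: 0.0266
grip_force: 61.1
```

Run:
```python
from h import *
for n in('scene','top','wrist'): snap(n,n+'2')
s=manip.observe();print(s['eef_pos'],s['wrist_force'])
R=Ro.from_rotvec(s['tool_rot']).as_matrix();print(R.round(3))
bd=-R[:,0]; tip=s['eef_pos']+.08*bd-R[:,2]*.0087; print('tip',tip)
for t in('scene2','top2','wrist2'): print(t,proj(t,tip))
q=proj('scene2',tip);a=cv2.imread('pics/scene2.png');b=cv2.imread('pics/top2.png')
A=cv2.resize(a[130:270,90:330],None,fx=2.5,fy=2.5,interpolation=2)
q=proj('top2',tip).astype(int);B=cv2.resize(b[q[1]-40:q[1]+60,q[0]-60:q[0]+60],None,fx=2.2,fy=2.2,interpolation=2)
H=A.shape[0]+B.shape[0]
out=np.zeros((H,600,3),np.uint8);out[:A.shape[0],:A.shape[1]]=A;out[A.shape[0]:,:B.shape[1]]=B
w=cv2.imread('pics/wrist2.png');w=cv2.resize(w,(293,220));out[A.shape[0]:A.shape[0]+220,300:593]=w
print(out.shape,A.shape,B.shape,q)
cv2.imwrite('pics/v2.png',out[:600])
```

```text
[ 0.44615229 -0.14306026  0.24984413] [-0.09874884  0.38776393 -1.66445163]
[[-0.842  0.539  0.003]
 [ 0.539  0.842 -0.001]
 [-0.003  0.    -1.   ]]
tip [ 0.51352696 -0.18614717  0.25878066]
scene2 [225.38856753 134.78765183]
top2 [210.94567047 198.26620683]
wrist2 [274.15288672 399.05637222]
(570, 600, 3) (350, 600, 3) (220, 264, 3) [210 198]
```

View pics/v2.png

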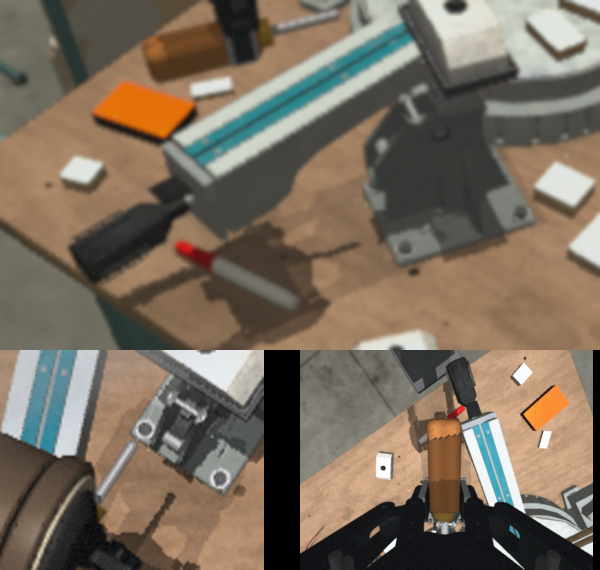

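The scene view shows the rod tip at native (225,135.5), which matches the prediction to 1 px. The marker lies below the gripper and the rail end is nearby. Next I'll triangulate the tip and the rail's height.

Run:
```python
from h import *
for z in(.06,.08,.1,.12): print(z,ray('scene2',175.2,204.8,z)[:2].round(3),ray('top0',253/1.4,356/1.4,z)[:2].round(3))
b=cv2.imread('pics/top2.png')[160:220,180:260]
a=cv2.imread('pics/scene2.png')[120:160,200:250]
A=cv2.resize(a,None,fx=6,fy=6,interpolation=2)
B=cv2.resize(b,None,fx=6,fy=6,interpolation=2)
o=np.zeros((360,790,3),np.uint8);o[:,:480]=B;o[:240,480:780]=A
cv2.imwrite('pics/v3.png',o)
```

```text
0.06 [ 0.438 -0.076] [ 0.428 -0.101]
0.08 [ 0.427 -0.092] [ 0.427 -0.105]
0.1 [ 0.416 -0.108] [ 0.427 -0.109]
0.12 [ 0.405 -0.125] [ 0.426 -0.113]
```

View pics/v3.png

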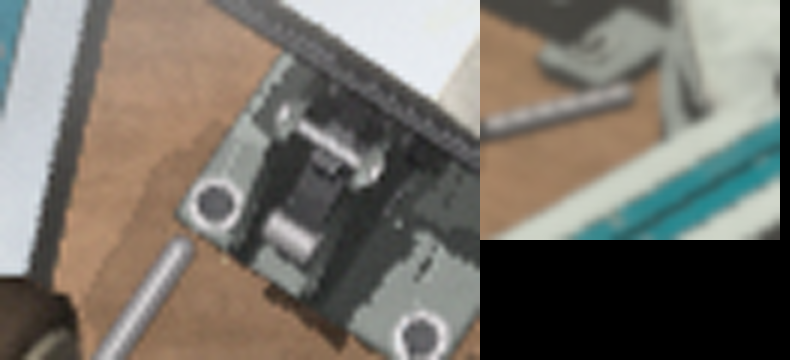

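Run:
```python
from h import *
from scipy.optimize import least_squares
s=manip.observe();R=Ro.from_rotvec(s['tool_rot']).as_matrix()
f=lambda X:np.r_[proj('scene2',X)-[225,135.7],proj('top2',X)-[210.7,200.2]]
r=least_squares(f,[.513,-.186,.259]);tip=r.x;print('tip',tip,r.fun.round(2),'pred',s['eef_pos']-.08*R[:,0]-R[:,2]*.0087)
p=np.load('fit.npy')[0];c,sn=np.cos(p[2]),np.sin(p[2])
d=tip[:2]-p[:2];print('stand',c*d[0]+sn*d[1],-sn*d[0]+c*d[1])
f=lambda X:np.r_[proj('top2',[p[0]+c*X[0]-sn*X[1],p[1]+sn*X[0]+c*X[1],.102])-[228.3,199.2]]
print('roller',least_squares(f,[-.07,0]).x)
```

```text
tip [ 0.51088253 -0.18619569  0.25819717] [-0.46  0.05  0.29 -0.28] pred [ 0.51352696 -0.18614717  0.25878066]
stand -0.0967265645515813 -0.0014505973859743476
roller [-0.07234549  0.00056366]
```

Emit:
{"name": "drive_tool", "arguments": {
  "rows": [
    {"dp": [0.3, -1.2, 0], "angular": [0, 0, -4], "grip": 1},
    {"dp": [0, -1.25, 2], "angular": [0, 0, -7], "grip": 1},
    {"dp": [-0.2, -1.25, 5], "angular": [0, 0, -7], "grip": 1},
    {"dp": [-0.4, -1.25, 8], "angular": [0, 0, -7], "grip": 1},
    {"dp": [-0.4, -1.25, 11], "angular": [0, 0, -7], "grip": 1},
    {"dp": [-0.4, -1.25, 13.5], "angular": [0, 0, -7], "grip": 1},
    {"dp": [-0.4, -1.25, 15.5], "angular": [0, 0, -7], "grip": 1},
    {"dp": [-0.4, -1.25, 17], "angular": [0, 0, -7], "grip": 1},
    {"dp": [-0.4, -1.25, 17.8], "angular": [0, 0, -7], "grip": 1},
    {"dp": [-0.4, -1.25, 17.8], "angular": [0, 0, -7], "grip": 1},
    {"dp": [-0.4, -1.25, 17.8], "angular": [0, 0, -7], "grip": 1},
    {"dp": [-0.4, -1.25, 17.8], "angular": [0, 0, -7], "grip": 1}
  ]
}}

```text
time_s: 7.88
eef_pos: [0.4432, -0.1558, 0.0716]
tool_rot: [0.695, 3.061, -0.001]
wrist_force: [0.3, -0.4, -0.9]
width: 0.027
grip_force: 61.1
```

```bash
cat >> h.py <<'E'
def where():
    s=manip.observe();R=Ro.from_rotvec(s['tool_rot']).as_matrix()
    tip=s['eef_pos']-.078*R[:,0]-R[:,2]*.0085
    p=np.load('fit.npy')[0];c,sn=np.cos(p[2]),np.sin(p[2]);d=tip[:2]-p[:2]
    print('eef',s['eef_pos'].round(4),'F',s['wrist_force'].round(2),'w',s['width'],'stand tip',(c*d[0]+sn*d[1]).round(4),(-sn*d[0]+c*d[1]).round(4),tip[2].round(4),'t',s['time_s'])
    return tip,R
E
python3 - <<'E'
from h import *
tip,R=where();print(R.round(3))
for n in('scene','top'): snap(n,n+'4'); print(n,proj(n+'4',tip))
a=cv2.imread('pics/scene4.png')[150:240,200:310];b=cv2.imread('pics/top4.png')[150:240,170:280]
o=np.zeros((1,1))
o=np.hstack([cv2.resize(x,None,fx=3.6,fy=3.6,interpolation=2) for x in(a,b)])
cv2.imwrite('pics/v4.png',o);print(o.shape)
E
```

```text
eef [ 0.4432 -0.1558  0.0716] F [ 0.26 -0.44 -0.93] w 0.027047725036484112 stand tip -0.0927 -0.0028 0.0804 t 7.8833
[[-0.902  0.432  0.003]
 [ 0.432  0.902 -0.001]
 [-0.003  0.    -1.   ]]
scene [234.7858445  199.73591828]
top [225.12325437 210.22005312]
(324, 792, 3)
```

View pics/v4.png

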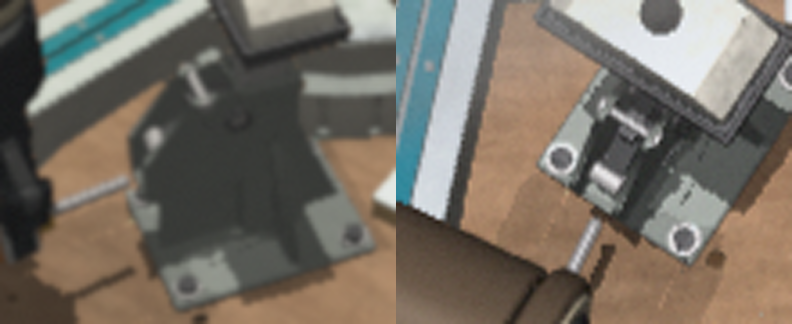

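The tip is just outside the mouth and in line with the roller. Inserting now.

Emit:
{"name": "drive_tool", "arguments": {
  "rows": [
    {"dp": [-0.5, 0, 0], "angular": [0, 0, 0], "grip": 1},
    {"dp": [-1, 0, 0], "angular": [0, 0, 0], "grip": 1},
    {"dp": [-1.5, 0, 0], "angular": [0, 0, 0], "grip": 1},
    {"dp": [-2, 0, 0], "angular": [0, 0, 0], "grip": 1},
    {"dp": [-2.5, 0, 0], "angular": [0, 0, 0], "grip": 1},
    {"dp": [-3, 0, 0], "angular": [0, 0, 0], "grip": 1},
    {"dp": [-3.3, 0, 0], "angular": [0, 0, 0], "grip": 1},
    {"dp": [-3.3, 0, 0], "angular": [0, 0, 0], "grip": 1},
    {"dp": [-3.3, 0, 0], "angular": [0, 0, 0], "grip": 1}
  ]
}}

```text
time_s: 8.73
eef_pos: [0.4715, -0.1694, 0.0701]
tool_rot: [-0.695, -3.063, -0.0]
wrist_force: [0.7, 0.1, -1.2]
width: 0.0271
grip_force: 61.1
```

Run:
```python
from h import *
where()
```

```text
eef [ 0.4715 -0.1694  0.0701] F [ 0.69  0.07 -1.15] w 0.02708533627327526 stand tip -0.0615 0.001 0.0786 t 8.7333
```

Emit:
{"name": "drive_tool", "arguments": {
  "rows": [
    {"dp": [0, 0, -0.3], "angular": [0, 0, 0], "grip": 1},
    {"dp": [0, 0, -0.6], "angular": [0, 0, 0], "grip": 1},
    {"dp": [0, 0, -0.8], "angular": [0, 0, 0], "grip": 1},
    {"dp": [0, 0, -1.0], "angular": [0, 0, 0], "grip": 1},
    {"dp": [0, 0, -1.0], "angular": [0, 0, 0], "grip": 1},
    {"dp": [0, 0, -1.0], "angular": [0, 0, 0], "grip": 1}
  ]
}}

```text
time_s: 9.23
eef_pos: [0.4716, -0.1695, 0.0805]
tool_rot: [0.695, 3.063, -0.0]
wrist_force: [0.3, -0.5, -1.8]
width: 0.0266
grip_force: 61.1
```

Emit:
{"name": "drive_tool", "arguments": {
  "rows": [
    {"dp": [0, 0, -0.15], "angular": [0, 0, 0], "grip": 1},
    {"dp": [0, 0, -0.3], "angular": [0, 0, 0], "grip": 1},
    {"dp": [0, 0, -0.3], "angular": [0, 0, 0], "grip": 1},
    {"dp": [0, 0, -0.3], "angular": [0, 0, 0], "grip": 1}
  ]
}}

```text
time_s: 9.57
eef_pos: [0.4716, -0.1694, 0.0833]
tool_rot: [0.695, 3.064, -0.0]
wrist_force: [0.3, 0.4, -2.1]
width: 0.027
grip_force: 61.1
```

Emit:
{"name": "drive_tool", "arguments": {
  "rows": [
    {"dp": [0, 0, -0.15], "angular": [0, 0, 0], "grip": 1},
    {"dp": [0, 0, -0.3], "angular": [0, 0, 0], "grip": 1},
    {"dp": [0, 0, -0.3], "angular": [0, 0, 0], "grip": 1},
    {"dp": [0, 0, -0.3], "angular": [0, 0, 0], "grip": 1}
  ]
}}

```text
time_s: 9.9
eef_pos: [0.4709, -0.1691, 0.0859]
tool_rot: [-0.695, -3.062, -0.0]
wrist_force: [-1.4, -0.2, -3.7]
width: 0.0268
grip_force: 60.9
```

Emit:
{"name": "drive_tool", "arguments": {
  "rows": [
    {"dp": [0, 0, -0.1], "angular": [0, 0, 0], "grip": 1},
    {"dp": [0, 0, -0.2], "angular": [0, 0, 0], "grip": 1},
    {"dp": [0, 0, -0.2], "angular": [0, 0, 0], "grip": 1},
    {"dp": [0, 0, -0.2], "angular": [0, 0, 0], "grip": 1}
  ]
}}

```text
time_s: 10.23
eef_pos: [0.4712, -0.1693, 0.0881]
tool_rot: [-0.695, -3.063, -0.0]
wrist_force: [-0.2, 1.2, -4.5]
width: 0.0266
grip_force: 60.8
```

Emit:
{"name": "drive_tool", "arguments": {
  "rows": [
    {"dp": [0, 0, -0.1], "angular": [0, 0, 0], "grip": 1},
    {"dp": [0, 0, -0.2], "angular": [0, 0, 0], "grip": 1},
    {"dp": [0, 0, -0.2], "angular": [0, 0, 0], "grip": 1},
    {"dp": [0, 0, -0.2], "angular": [0, 0, 0], "grip": 1}
  ]
}}

```text
time_s: 10.57
eef_pos: [0.4715, -0.1694, 0.0903]
tool_rot: [0.695, 3.064, -0.0]
wrist_force: [-1.4, 0.4, -4.2]
width: 0.027
grip_force: 60.7
```

Run:
```python
from h import *
a=cv2.imread('pics/scene4.png')
c=snap('scene','scene5');b=cv2.imread('pics/scene5.png');where()
# block bolt region motion
t=a[115:190,250:300]
r=cv2.matchTemplate(b[95:240,240:310],t,cv2.TM_CCOEFF_NORMED);print(cv2.minMaxLoc(r),'ref (10,20)')
```

```text
eef [ 0.4716 -0.1694  0.0903] F [-0.28 -0.61 -4.06] w 0.02676483853948728 stand tip -0.0615 0.001 0.0988 t 10.6167
(-0.3035614490509033, 0.9996617436408997, (0, 70), (10, 20)) ref (10,20)
```

Emit:
{"name": "drive_tool", "arguments": {
  "rows": [
    {"dp": [0, 0, -0.1], "angular": [0, 0, 0], "grip": 1},
    {"dp": [0, 0, -0.2], "angular": [0, 0, 0], "grip": 1},
    {"dp": [0, 0, -0.2], "angular": [0, 0, 0], "grip": 1},
    {"dp": [0, 0, -0.2], "angular": [0, 0, 0], "grip": 1}
  ]
}}

```text
time_s: 10.95
eef_pos: [0.4729, -0.1701, 0.0931]
tool_rot: [0.695, 3.061, -0.001]
wrist_force: [0.4, -0.3, -2.4]
width: 0.0272
grip_force: 60.8
```

Emit:
{"name": "drive_tool", "arguments": {
  "rows": [
    {"dp": [0, 0, -0.1], "angular": [0, 0, 0], "grip": 1},
    {"dp": [0, 0, -0.2], "angular": [0, 0, 0], "grip": 1},
    {"dp": [0, 0, -0.2], "angular": [0, 0, 0], "grip": 1},
    {"dp": [0, 0, -0.2], "angular": [0, 0, 0], "grip": 1}
  ]
}}

```text
time_s: 11.28
eef_pos: [0.4718, -0.1695, 0.0944]
tool_rot: [0.695, 3.063, -0.0]
wrist_force: [0.4, 0.4, -1.9]
width: 0.0269
grip_force: 60.8
```

```bash
cat > m.py <<'E'
from h import *
import sys
a=cv2.imread('pics/scene4.png')
c=snap('scene',sys.argv[1]);b=cv2.imread(f'pics/{sys.argv[1]}.png');where()
t=a[115:160,250:300]
r=cv2.matchTemplate(b[95:240,240:310],t,cv2.TM_CCOEFF_NORMED);print(cv2.minMaxLoc(r)[1:],'ref (10,20)')
E
python3 m.py s6
```

```text
eef [ 0.4717 -0.1695  0.0944] F [-0.33  0.1  -2.96] w 0.027218099333910006 stand tip -0.0613 0.001 0.1029 t 11.3333
(0.8235440254211426, (0, 96), (10, 24)) ref (10,20)
```

The force has dropped and the load is starting to sink. I'll go up a little more for margin and then hold.

Emit:
{"name": "drive_tool", "arguments": {
  "rows": [
    {"dp": [0, 0, -0.1], "angular": [0, 0, 0], "grip": 1},
    {"dp": [0, 0, -0.2], "angular": [0, 0, 0], "grip": 1},
    {"dp": [0, 0, -0.3], "angular": [0, 0, 0], "grip": 1},
    {"dp": [0, 0, -0.3], "angular": [0, 0, 0], "grip": 1},
    {"dp": [0, 0, -0.3], "angular": [0, 0, 0], "grip": 1},
    {"dp": [0, 0, -0.3], "angular": [0, 0, 0], "grip": 1},
    {"dp": [0, 0, -0.3], "angular": [0, 0, 0], "grip": 1},
    {"dp": [0, 0, -0.3], "angular": [0, 0, 0], "grip": 1}
  ]
}}

```text
time_s: 12.0
eef_pos: [0.471, -0.1691, 0.0969]
tool_rot: [-0.695, -3.062, -0.001]
wrist_force: [0.4, -0.3, -6.1]
width: 0.027
grip_force: 60.5
```

```bash
python3 m.py s7
```

```text
eef [ 0.471  -0.1691  0.0969] F [ 0.25 -0.32 -6.6 ] w 0.02713140908323584 stand tip -0.0621 0.001 0.1053 t 12.05
(0.7742611169815063, (0, 96), (11, 31)) ref (10,20)
```

The stop is being felt (about 5 N), so I'll ease off 1 mm and hold.

Emit:
{"name": "drive_tool", "arguments": {
  "rows": [
    {"dp": [0, 0, 0.12], "angular": [0, 0, 0], "grip": 1},
    {"dp": [0, 0, 0.12], "angular": [0, 0, 0], "grip": 1},
    {"dp": [0, 0, 0.12], "angular": [0, 0, 0], "grip": 1},
    {"dp": [0, 0, 0.12], "angular": [0, 0, 0], "grip": 1}
  ]
}}

```text
time_s: 12.38
eef_pos: [0.4713, -0.1693, 0.096]
tool_rot: [-0.695, -3.063, -0.0]
wrist_force: [-1.9, 0.3, -5.3]
width: 0.0267
grip_force: 60.6
```

```bash
python3 m.py s8
```

```text
eef [ 0.4714 -0.1693  0.096 ] F [-1.04  0.24 -5.26] w 0.02714064557423664 stand tip -0.0617 0.001 0.1045 t 12.4333
(0.7538352608680725, (0, 96), (11, 34)) ref (10,20)
```

Emit:
{"name": "drive_tool", "arguments": {
  "rows": [
    {"dp": [0, 0, 0.03], "angular": [0, 0, 0], "grip": 1},
    {"dp": [0, 0, 0.03], "angular": [0, 0, 0], "grip": 1},
    {"dp": [0, 0, 0.03], "angular": [0, 0, 0], "grip": 1},
    {"dp": [0, 0, 0.03], "angular": [0, 0, 0], "grip": 1},
    {"dp": [0, 0, 0.03], "angular": [0, 0, 0], "grip": 1},
    {"dp": [0, 0, 0.03], "angular": [0, 0, 0], "grip": 1},
    {"dp": [0, 0, 0.03], "angular": [0, 0, 0], "grip": 1},
    {"dp": [0, 0, 0.03], "angular": [0, 0, 0], "grip": 1},
    {"dp": [0, 0, 0.03], "angular": [0, 0, 0], "grip": 1},
    {"dp": [0, 0, 0.03], "angular": [0, 0, 0], "grip": 1},
    {"dp": [0, 0, 0.03], "angular": [0, 0, 0], "grip": 1},
    {"dp": [0, 0, 0.03], "angular": [0, 0, 0], "grip": 1}
  ]
}}

```text
time_s: 13.43
eef_pos: [0.4716, -0.1695, 0.0958]
tool_rot: [0.695, 3.063, -0.0]
wrist_force: [-0.3, 0.6, -4.1]
width: 0.0268
grip_force: 60.7
```

```bash
python3 m.py s9
```

```text
eef [ 0.4717 -0.1695  0.0958] F [-0.58 -0.07 -5.07] w 0.02690475971716724 stand tip -0.0614 0.001 0.1043 t 13.4833
(0.700373649597168, (0, 96), (11, 40)) ref (10,20)
```

Still sinking steadily, so I'll keep holding.

Emit:
{"name": "drive_tool", "arguments": {
  "rows": [
    {"dp": [0, 0, 0], "angular": [0, 0, 0], "grip": 1},
    {"dp": [0, 0, 0], "angular": [0, 0, 0], "grip": 1},
    {"dp": [0, 0, 0], "angular": [0, 0, 0], "grip": 1},
    {"dp": [0, 0, 0], "angular": [0, 0, 0], "grip": 1},
    {"dp": [0, 0, 0], "angular": [0, 0, 0], "grip": 1},
    {"dp": [0, 0, 0], "angular": [0, 0, 0], "grip": 1},
    {"dp": [0, 0, 0], "angular": [0, 0, 0], "grip": 1},
    {"dp": [0, 0, 0], "angular": [0, 0, 0], "grip": 1},
    {"dp": [0, 0, 0], "angular": [0, 0, 0], "grip": 1},
    {"dp": [0, 0, 0], "angular": [0, 0, 0], "grip": 1},
    {"dp": [0, 0, 0], "angular": [0, 0, 0], "grip": 1},
    {"dp": [0, 0, 0], "angular": [0, 0, 0], "grip": 1},
    {"dp": [0, 0, 0], "angular": [0, 0, 0], "grip": 1},
    {"dp": [0, 0, 0], "angular": [0, 0, 0], "grip": 1},
    {"dp": [0, 0, 0], "angular": [0, 0, 0], "grip": 1},
    {"dp": [0, 0, 0], "angular": [0, 0, 0], "grip": 1},
    {"dp": [0, 0, 0], "angular": [0, 0, 0], "grip": 1},
    {"dp": [0, 0, 0], "angular": [0, 0, 0], "grip": 1},
    {"dp": [0, 0, 0], "angular": [0, 0, 0], "grip": 1},
    {"dp": [0, 0, 0], "angular": [0, 0, 0], "grip": 1}
  ]
}}

```text
time_s: 15.15
eef_pos: [0.4716, -0.1695, 0.0958]
tool_rot: [0.696, 3.063, -0.0]
wrist_force: [-0.5, -1.0, -3.2]
width: 0.0271
grip_force: 60.7
```

```bash
python3 m.py s10
```

```text
eef [ 0.4716 -0.1694  0.0958] F [ 0.08 -0.25 -2.99] w 0.02652420567193429 stand tip -0.0614 0.001 0.1043 t 15.2
(0.7005423903465271, (0, 96), (11, 40)) ref (10,20)
```

Emit:
{"name": "drive_tool", "arguments": {
  "rows": [
    {"dp": [0, 0, 0], "angular": [0, 0, 0], "grip": 1},
    {"dp": [0, 0, 0], "angular": [0, 0, 0], "grip": 1},
    {"dp": [0, 0, 0], "angular": [0, 0, 0], "grip": 1},
    {"dp": [0, 0, 0], "angular": [0, 0, 0], "grip": 1},
    {"dp": [0, 0, 0], "angular": [0, 0, 0], "grip": 1},
    {"dp": [0, 0, 0], "angular": [0, 0, 0], "grip": 1},
    {"dp": [0, 0, 0], "angular": [0, 0, 0], "grip": 1},
    {"dp": [0, 0, 0], "angular": [0, 0, 0], "grip": 1},
    {"dp": [0, 0, 0], "angular": [0, 0, 0], "grip": 1},
    {"dp": [0, 0, 0], "angular": [0, 0, 0], "grip": 1},
    {"dp": [0, 0, 0], "angular": [0, 0, 0], "grip": 1},
    {"dp": [0, 0, 0], "angular": [0, 0, 0], "grip": 1}
  ]
}}

```text
time_s: 16.2
eef_pos: [0.4716, -0.1694, 0.0958]
tool_rot: [0.695, 3.064, -0.0]
wrist_force: [0.1, -0.9, -3.5]
width: 0.0268
grip_force: 60.7
```

```bash
python3 m.py s11
python3 - <<'E'
from h import *
p=np.load('fit.npy')[0];c,s=np.cos(p[2]),np.sin(p[2])
w=lambda X:[p[0]+c*X[0]-s*X[1],p[1]+s*X[0]+c*X[1],X[2]]
a=cv2.imread('pics/s11.png')
for X in([-.032,-.057,.153],[.032,-.057,.153],[-.032,.057,.153]):
    q=proj('s11',w(X));print(q);cv2.circle(a,tuple(int(round(v)) for v in q),1,(0,255,0),-1)
cv2.imwrite('pics/v11.png',cv2.resize(a[110:240,190:340],None,fx=4,fy=4,interpolation=2))
E
```

```text
eef [ 0.4716 -0.1694  0.0958] F [ 0.14 -0.2  -4.  ] w 0.02684804888713544 stand tip -0.0614 0.001 0.1043 t 16.25
(0.7005022168159485, (0, 96), (11, 40)) ref (10,20)
[268.274983   185.04573252]
[296.99076404 176.81741604]
[249.8448014  151.36361938]
```

View pics/v11.png

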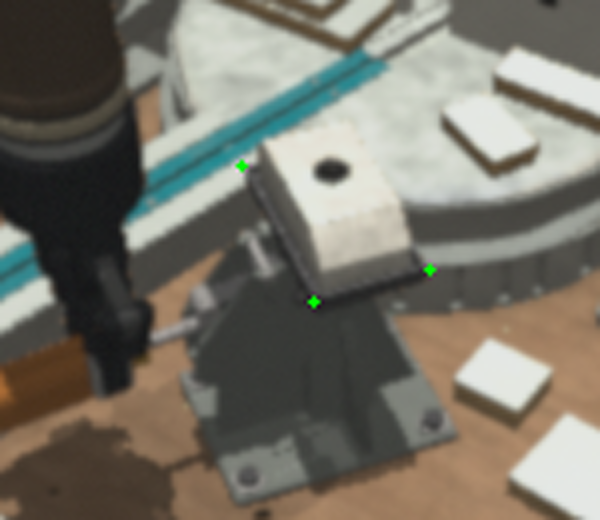

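The saddle rim matches the fully-down projection (dots at 430,270 and 242,166), and it has been stationary for over 1 s. I'll lower the lever and withdraw.

Emit:
{"name": "drive_tool", "arguments": {
  "rows": [
    {"dp": [0, 0, 0.3], "angular": [0, 0, 0], "grip": 1},
    {"dp": [0, 0, 0.6], "angular": [0, 0, 0], "grip": 1},
    {"dp": [0, 0, 0.9], "angular": [0, 0, 0], "grip": 1},
    {"dp": [0, 0, 1.2], "angular": [0, 0, 0], "grip": 1},
    {"dp": [0, 0, 1.5], "angular": [0, 0, 0], "grip": 1},
    {"dp": [0, 0, 1.8], "angular": [0, 0, 0], "grip": 1},
    {"dp": [0, 0, 2.1], "angular": [0, 0, 0], "grip": 1},
    {"dp": [0, 0, 2.4], "angular": [0, 0, 0], "grip": 1},
    {"dp": [0, 0, 2.5], "angular": [0, 0, 0], "grip": 1},
    {"dp": [0, 0, 2.5], "angular": [0, 0, 0], "grip": 1},
    {"dp": [0, 0, 2.5], "angular": [0, 0, 0], "grip": 1}
  ]
}}

```text
time_s: 17.17
eef_pos: [0.4716, -0.1694, 0.0707]
tool_rot: [-0.695, -3.064, 0.0]
wrist_force: [0.2, 0.1, -0.7]
width: 0.0266
grip_force: 61.0
```

Emit:
{"name": "drive_tool", "arguments": {
  "rows": [
    {"dp": [0.5, 0, 0], "angular": [0, 0, 0], "grip": 1},
    {"dp": [1, 0, 0], "angular": [0, 0, 0], "grip": 1},
    {"dp": [1.5, 0, 0], "angular": [0, 0, 0], "grip": 1},
    {"dp": [2, 0, 0], "angular": [0, 0, 0], "grip": 1},
    {"dp": [2.5, 0, 0], "angular": [0, 0, 0], "grip": 1},
    {"dp": [3, 0, 0], "angular": [0, 0, 0], "grip": 1},
    {"dp": [3.6, 0, 0], "angular": [0, 0, 0], "grip": 1},
    {"dp": [3.7, 0, 0], "angular": [0, 0, 0], "grip": 1},
    {"dp": [3.7, 0, 0], "angular": [0, 0, 0], "grip": 1}
  ]
}}

```text
time_s: 17.92
eef_pos: [0.4375, -0.1531, 0.0707]
tool_rot: [-0.695, -3.063, -0.0]
wrist_force: [-0.6, -0.2, -1.6]
width: 0.0267
grip_force: 61.0
```

```bash
python3 m.py s12
```

```text
eef [ 0.4381 -0.1534  0.0708] F [-0.56 -0.29 -1.55] w 0.02709466738591184 stand tip -0.0983 -0.0035 0.0794 t 17.9667
(0.7007216215133667, (0, 95), (11, 40)) ref (10,20)
```

Emit:
{"name": "drive_tool", "arguments": {
  "rows": [
    {"dp": [0, 0, -3], "angular": [0, 0, 0], "grip": 1},
    {"dp": [0, 0, -7], "angular": [0, 0, 0], "grip": 1},
    {"dp": [0, 0, -11], "angular": [0, 0, 0], "grip": 1},
    {"dp": [0, 0, -15], "angular": [0, 0, 0], "grip": 1},
    {"dp": [0, 0, -19], "angular": [0, 0, 0], "grip": 1},
    {"dp": [0, 0, -23], "angular": [0, 0, 0], "grip": 1},
    {"dp": [-2, -2.2, -23], "angular": [0, 0, 5], "grip": 1},
    {"dp": [-4, -4.4, -23], "angular": [0, 0, 10], "grip": 1},
    {"dp": [-6.5, -7.2, -23], "angular": [0, 0, 16], "grip": 1},
    {"dp": [-9, -10, -23], "angular": [0, 0, 22], "grip": 1},
    {"dp": [-11.5, -12.7, -23], "angular": [0, 0, 28], "grip": 1},
    {"dp": [-14, -15.4, -23], "angular": [0, 0, 34], "grip": 1},
    {"dp": [-16.5, -18.1, -23], "angular": [0, 0, 40], "grip": 1},
    {"dp": [-19, -20.9, -23], "angular": [0, 0, 45], "grip": 1},
    {"dp": [-20.4, -22.4, -23], "angular": [0, 0, 48.4], "grip": 1},
    {"dp": [-20.4, -22.4, -23], "angular": [0, 0, 48.4], "grip": 1},
    {"dp": [-20.4, -22.4, -23], "angular": [0, 0, 48.4], "grip": 1}
  ]
}}

```text
time_s: 19.38
eef_pos: [0.5253, -0.4446, 0.2996]
tool_rot: [-1.891, -2.507, -0.001]
wrist_force: [2.0, 1.2, -1.1]
width: 0.027
grip_force: 61.2
```

Run:
```python
from h import *
tip,R=where();print(R.round(3),dp([.525,-.443,.0055]))
```

```text
eef [ 0.5253 -0.4446  0.2996] F [ 2.    1.16 -1.12] w 0.026957371269244496 stand tip 0.1131 -0.263 0.3079 t 19.3833
[[-0.275  0.961 -0.001]
 [ 0.961  0.275  0.001]
 [ 0.002 -0.001 -1.   ]] [ 0.11288036  0.03458668 29.40536079]
```

Emit:
{"name": "drive_tool", "arguments": {
  "rows": [
    {"dp": [0.1, 0, 4], "angular": [0, 0, 0], "grip": 1},
    {"dp": [0.1, 0, 8], "angular": [0, 0, 0], "grip": 1},
    {"dp": [0.1, 0, 12], "angular": [0, 0, 0], "grip": 1},
    {"dp": [0.1, 0, 16], "angular": [0, 0, 0], "grip": 1},
    {"dp": [0.1, 0, 20], "angular": [0, 0, 0], "grip": 1},
    {"dp": [0.1, 0, 24], "angular": [0, 0, 0], "grip": 1},
    {"dp": [0.1, 0, 26.5], "angular": [0, 0, 0], "grip": 1},
    {"dp": [0.1, 0, 28], "angular": [0, 0, 0], "grip": 1},
    {"dp": [0.1, 0, 28.6], "angular": [0, 0, 0], "grip": 1},
    {"dp": [0.1, 0, 29], "angular": [0, 0, 0], "grip": 1},
    {"dp": [0.1, 0, 29.3], "angular": [0, 0, 0], "grip": 1},
    {"dp": [0.1, 0, 29.3], "angular": [0, 0, 0], "grip": 1},
    {"dp": [0.1, 0, 29.3], "angular": [0, 0, 0], "grip": 1}
  ]
}}

```text
time_s: 20.47
eef_pos: [0.5265, -0.4438, 0.01]
tool_rot: [1.888, 2.506, -0.001]
wrist_force: [0.4, -0.7, -0.8]
width: 0.0271
grip_force: 61.1
```

Emit:
{"name": "drive_tool", "arguments": {
  "rows": [
    {"dp": [0, 0, 0.2], "angular": [0, 0, 0], "grip": 1},
    {"dp": [0, 0, 0.35], "angular": [0, 0, 0], "grip": 1},
    {"dp": [0, 0, 0.35], "angular": [0, 0, 0], "grip": 1},
    {"dp": [0, 0, 0.35], "angular": [0, 0, 0], "grip": 1}
  ]
}}

```text
time_s: 20.8
eef_pos: [0.5259, -0.4433, 0.0053]
tool_rot: [1.889, 2.508, -0.0]
wrist_force: [-0.6, -0.2, 2.9]
width: 0.0269
grip_force: 61.6
```

Light bench contact, so I'll release and retreat.

Emit:
{"name": "drive_tool", "arguments": {
  "rows": [
    {"dp": [0, 0, 0], "angular": [0, 0, 0], "grip": 3.5},
    {"dp": [0, 0, 0], "angular": [0, 0, 0], "grip": 4.5},
    {"dp": [0, 0, 0], "angular": [0, 0, 0], "grip": 5},
    {"dp": [0, 0, 0], "angular": [0, 0, 0], "grip": 5},
    {"dp": [0, 0, 0], "angular": [0, 0, 0], "grip": 5},
    {"dp": [0, 0, -1], "angular": [0, 0, 0], "grip": 5},
    {"dp": [0, 0, -3], "angular": [0, 0, 0], "grip": 5},
    {"dp": [0, 0, -6], "angular": [0, 0, 0], "grip": 5},
    {"dp": [0, 0, -10], "angular": [0, 0, 0], "grip": 5},
    {"dp": [0, 0, -14], "angular": [0, 0, 0], "grip": 5},
    {"dp": [0, 0, -18], "angular": [0, 0, 0], "grip": 5},
    {"dp": [0, 0, -22], "angular": [0, 0, 0], "grip": 5},
    {"dp": [0, 0, -22], "angular": [0, 0, 0], "grip": 5},
    {"dp": [0, 0, -22], "angular": [0, 0, 0], "grip": 5},
    {"dp": [0, 0, -22], "angular": [0, 0, 0], "grip": 5}
  ]
}}

```text
time_s: 22.05
eef_pos: [0.525, -0.4424, 0.225]
tool_rot: [1.89, 2.509, -0.0]
wrist_force: [-0.7, -0.4, -0.9]
width: 0.0498
grip_force: 0.0
```

Run:
```python
from h import *
where(); snap('scene','s13')
a=cv2.imread('pics/s13.png');cv2.imwrite('pics/v13.png',cv2.resize(a[100:320,140:440],None,fx=2.6,fy=2.6,interpolation=2))
```

```text
eef [ 0.525  -0.4424  0.225 ] F [-0.68 -0.38 -0.94] w 0.04976981155629569 stand tip 0.1118 -0.2613 0.2335 t 22.05
```

View pics/v13.png

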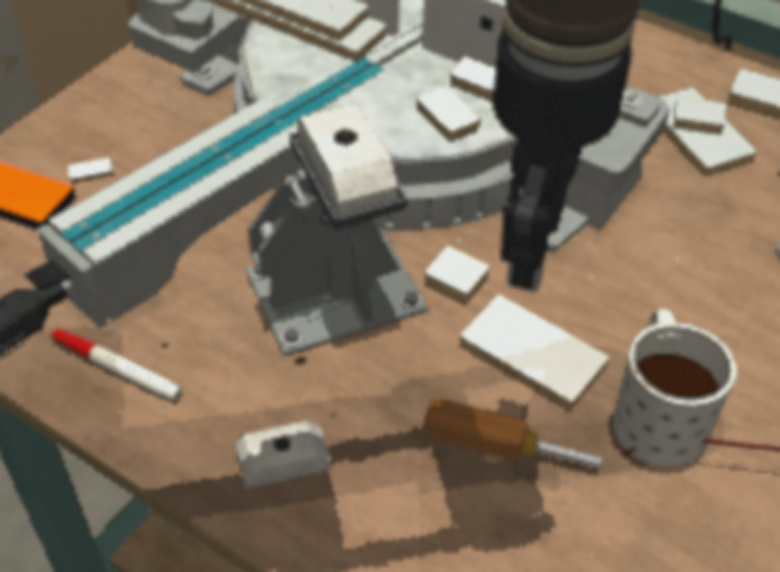

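The bar lies flat at (510,435), the saddle is down with the block seated at (345,165), and the bystanders haven't moved. Handing in.

```bash
python3 -c "
from station import manip
print(manip.job_done())"
```

```text
the job is handed in; nothing more can be done
None
```

I lowered the load until the saddle sat fully down on the collar, let the lever drop back, laid the release bar flat on the bench at its original spot, and handed the job in at about 22 s; no verdict was shown.

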